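Sort spice tubes from a leaning holder into tubs by cap colour

TASK

Sort the spice tubes by cap colour: take both green-capped tubes and the yellow-capped tube out of the leaning holder and stand each upright, cap up, in the tub of its own colour. The cork base inside each tub may lie higher or lower than you expect, so set each tube down gently until it touches, neither dropping nor ramming it. Leave the white-capped tube in the holder, and do not disturb the tin or the wooden spoon.

Things in the scene. Friction and masses are not known exactly. Their poses are not given: they have to be found in the camera images.
- holder: fixed oak block 56 x 260 x 50 mm, tilted 40 degrees between cheeks 64 mm high. Origin on the hob under the block's centre (which is 45 mm up; its top face 25 mm further out), y along the row, z up. Four round pockets 31 mm wide, 40 mm deep, at y = -96, -32, 32, 96 mm, leaning to the robot: outward direction (-0.643, 0, 0.766) in this frame. Tubes stand 60 mm out.
- green_tube_a: clear spice tube with a knurled dark green cap (one rigid piece), 100 mm long, glass 28 mm diameter, cap 32 mm diameter and 24 mm long (76 to 100 mm from the foot), 40 to 85 g. Origin at the centre of its flat foot, z along the tube to the cap. Starts in any pocket of the holder, leaning 40 degrees; it belongs in the green tub.
- green_tube_a_cap (a point): centre of that tube's cap, 88 mm from its foot on its axis.
- green_tube_b: clear spice tube with a knurled dark green cap (one rigid piece), 100 mm long, glass 28 mm diameter, cap 32 mm diameter and 24 mm long (76 to 100 mm from the foot), 40 to 85 g. Origin at the centre of its flat foot, z along the tube to the cap. Starts in any pocket of the holder, leaning 40 degrees; it belongs in the green tub.
- green_tube_b_cap (a point): centre of that tube's cap, 88 mm from its foot on its axis.
- yellow_tube: clear spice tube with a knurled yellow cap (one rigid piece), 100 mm long, glass 28 mm diameter, cap 32 mm diameter and 24 mm long (76 to 100 mm from the foot), 40 to 85 g. Origin at the centre of its flat foot, z along the tube to the cap. Starts in any pocket of the holder, leaning 40 degrees; it belongs in the yellow tub.
- yellow_tube_cap (a point): centre of that tube's cap, 88 mm from its foot on its axis.
- white_tube: clear spice tube with a knurled white cap (one rigid piece), 100 mm long, glass 28 mm diameter, cap 32 mm diameter and 24 mm long (76 to 100 mm from the foot), 40 to 85 g. Origin at the centre of its flat foot, z along the tube to the cap. Starts in any pocket of the holder, leaning 40 degrees; it stays where it is.
- green_tub: fixed green open tin tub, 110 (x) x 80 (y) x 60 (z) mm, wall 3 mm; origin at the centre of its underside, z up. A level cork base lies inside; its top stands somewhere between 11 and 43 mm above the origin: the height differs each time and is not measured.
- yellow_tub: fixed yellow open tin tub of the same size as the green one, 110 (x) x 80 (y) x 60 (z) mm, wall 3 mm; origin at the centre of its underside, z up. It has a cork base of its own, its top likewise somewhere between 11 and 43 mm above the origin, not measured.
- tin: bystander: round food tin, 75 mm diameter, 58 mm high, loose; origin at the centre of its underside.
- wooden_spoon: bystander: wooden spoon lying flat, 310 x 47 x 14 mm, loose; origin at the middle of its underside, x along its length.
Not all that is in view belongs to the job. What is shaped like the green_tube_a but pink is not meant.

How it is judged:
At the end, for the whole second after the job is handed in: Green-capped tubes in the green tub, yellow-capped in the yellow: foot inside the walls and under 50 mm above the tub's underside, cap up, within 8 degrees of upright, released, at rest (< 0.02 m/s). White-capped tube moved < 25 mm; tin and wooden spoon < 30 mm (x of green_tube_a in the frame of green_tub between -0.052 and 0.052 m and y of green_tube_a in the frame of green_tub between -0.037 and 0.037 m and z of each of green_tube_a, green_tube_b in the frame of green_tub below 0.05 m and angle between each of green_tube_a, green_tube_b, yellow_tube's own z axis and vertical below 0.14 rad and linear speed of each of green_tube_a, green_tube_b, yellow_tube below 0.02 m/s and z of each of green_tube_a_cap, green_tube_b_cap in the frame of green_tub above 0.08 m and x of green_tube_b in the frame of green_tub between -0.052 and 0.052 m and y of green_tube_b in the frame of green_tub between -0.037 and 0.037 m and x of yellow_tube in the frame of yellow_tub between -0.052 and 0.052 m and y of yellow_tube in the frame of yellow_tub between -0.037 and 0.037 m and z of yellow_tube in the frame of yellow_tub below 0.05 m and z of yellow_tube_cap in the frame of yellow_tub above 0.08 m and distance of white_tube from where it was at the start of the episode below 0.025 m and distance of each of tin, wooden_spoon from where it was at the start of the episode below 0.03 m); the robot touches nothing.
It fails at once if a tube is dropped into a tub (faster than 0.4 m/s with its foot below the rim) ((x of green_tube_a in the frame of green_tub between -0.052 and 0.052 m and y of green_tube_a in the frame of green_tub between -0.037 and 0.037 m and z of green_tube_a in the frame of green_tub below 0.06 m and linear speed of green_tube_a above 0.4 m/s) or (x of green_tube_a in the frame of yellow_tub between -0.052 and 0.052 m and y of green_tube_a in the frame of yellow_tub between -0.037 and 0.037 m and z of green_tube_a in the frame of yellow_tub below 0.06 m and linear speed of green_tube_a above 0.4 m/s) or (x of green_tube_b in the frame of green_tub between -0.052 and 0.052 m and y of green_tube_b in the frame of green_tub between -0.037 and 0.037 m and z of green_tube_b in the frame of green_tub below 0.06 m and linear speed of green_tube_b above 0.4 m/s) or (x of green_tube_b in the frame of yellow_tub between -0.052 and 0.052 m and y of green_tube_b in the frame of yellow_tub between -0.037 and 0.037 m and z of green_tube_b in the frame of yellow_tub below 0.06 m and linear speed of green_tube_b above 0.4 m/s) or (x of yellow_tube in the frame of green_tub between -0.052 and 0.052 m and y of yellow_tube in the frame of green_tub between -0.037 and 0.037 m and z of yellow_tube in the frame of green_tub below 0.06 m and linear speed of yellow_tube above 0.4 m/s) or (x of yellow_tube in the frame of yellow_tub between -0.052 and 0.052 m and y of yellow_tube in the frame of yellow_tub between -0.037 and 0.037 m and z of yellow_tube in the frame of yellow_tub below 0.06 m and linear speed of yellow_tube above 0.4 m/s)).
It fails at once if a tube is pressed on a tub or its cork base with more than 30 N (contact force between any of green_tube_a, green_tube_b, yellow_tube and green_tub above 30 N or contact force between any of green_tube_a, green_tube_b, yellow_tube and yellow_tub above 30 N).
It fails at once if the white-capped tube is moved more than 25 mm (distance of white_tube from where it was at the start of the episode above 0.025 m).
It fails at once if the tin is moved more than 30 mm (distance of tin from where it was at the start of the episode above 0.03 m).
It fails at once if the wooden spoon is moved more than 30 mm (distance of wooden_spoon from where it was at the start of the episode above 0.03 m).
It also fails if it takes over 72 s, if anything falls off the work surface, if the arm or the gripper's body presses on something with over 40 N, if the wrist force passes 120 N, or if a joint passes its speed limit or range.

ROBOT

A 7-joint arm with a two-finger parallel gripper is mounted at the origin on a cart in front of the work surface, level with it; the furniture and walls round the work are solid. World frame = base frame: x ahead of the robot, y to its left, z up, the work surface at z = 0. Lengths are in m, angles in rad, forces in N, time in s.
With the tool pointing down it reaches from about 0.4 to 0.875 m from the base axis. Payload 19.3 kg.
Tool frame: the origin (TCP) lies between the finger pads; the fingertips stand 17 mm ahead of it and the grasp point (between the pads) lies 2 mm behind it; z points along the fingers, y is the line along which they close (so a half turn about z gives the same grasp; the last joint's range is limited). The gripper opens to 85 mm and grips with 20 to 120 N. Pads are 22 mm wide; open, the fingers measure 114 mm over their backs; the gripper's body (76 mm by 85 mm) begins 54 mm behind the grasp point. The pads swing forward as they close: fully open they stand 13 mm farther back than shut.
Start: joints at [-1.325, 0.521, -0.036, 1.599, 0.021, 1.021, -0.113], TCP at [0.194, 0.594, 0.248] pointing down, gripper open.
Joint ranges: [-2.91, 2.91], [-0.3, 2.13], [-1.5, 1.42], [0.17, 2.43], [-1.26, 4.41], [0.16, 1.93], [-2.52, 2.52]. Speed limits (rad/s): [1.89, 1.89, 2.39, 2.39, 3.01, 3.01, 3.01].

INTERFACE

Orientations are given as [roll, pitch, yaw] about the fixed x, y, z axes, in that order (R = Rz(yaw) Ry(pitch) Rx(roll)).
In Python, from workcell import bot gives the robot as it stands.
- The arm moves only by the shell command python3 -m inch 'ROWS' [FORCE]. ROWS is JSON, a list of rows, each a list of 7 numbers: the shift along the tool's x, y, z in units of 200 mm (1.0 is 200 mm), then the turn, a rotation vector about the tool's x, y, z in units of 90 degrees (1.0 is 90 degrees), then the opening, from 0 (shut) to 1 (fully open). In form: [[x, y, z, rx, ry, rz, grip], ...]. A call has 1 to 20 rows; each row is the pose to reach, as a shift and turn from the pose commanded when the call began, along the tool's axes at that moment; what a row does not reach only later rows make up. A row lasts 1/8 s, in which the tool goes at most 62.5 mm and 10.7 degrees, less where a joint would pass 70% of its speed; a pose out of reach is approached as far as the arm can. A call with a number of a shift or a turn outside -1 to 1 is refused whole. A call with a gripper value outside its range is refused whole. The fingers move at their own pace and stop on an object; FORCE is the grip in N (left out, the last holds). Time passes only in rows, so rows that repeat a pose let the fingers close. It gives the time, the measured TCP pose, the force, the opening and the grip force at its end, in the units of the state.
- bot.observe(): the state, without advancing time (a new reading comes with each control period).
- bot.grab_frame(name): name is "scene" or "top" or "wrist"; returns a dict with "img" (480x640x3 uint8, red, green, blue), "z_map" (480x640 float32, m along the optical axis (not along the pixel's ray), 0 where there is no reading), "vfov" (degrees; the focal length in pixels is half the picture's height over the tangent of half this angle, whatever the lens; pixels are square), "cx", "cy" (the principal point, pixels), "rvec" (rotation vector, rad) and "tvec" (3), from world to camera coordinates, as OpenCV has them. Camera axes: x right, y down, z forward; pixel columns grow to the right and rows downward; lengths in m; the calibration is good to about 2 mm. A picture is of the moment at which its call begins.
- bot.job_done(): hands the job in; it is judged then, once.
The state is a dict: "clock": time; "qpos": joint angles; "qd": joint speeds; "joint_efforts": joint torques, N m; "position": TCP position; "tool_rot": TCP orientation; "force": force on the tool from outside, world axes, zero at the start; "moment": the same for the moment, N m; "grip_width": finger opening in m; "finger_force": force on a finger pad.
Only numpy, scipy, OpenCV 4.12 (cv2) and the standard library are available. Lean on these libraries where they do the work, as an engineer would, in place of code of your own. Each camera call takes 0.05 s, during which the arm holds its last target. There are 200 camera calls.

## Working session

There is one attempt and no reset: what is moved stays moved. The work goes in short steps, Python scripts to look and compute and a shell command to move; the robot and the scene stay as the last step left them, time stands still between calls to the robot, and variables do not carry over. Pictures are saved under pics/ and viewed, at most 10 in all, crops included, and the job is handed in when it is done.

```bash
mkdir -p pics; cat > h.py <<'E'
import numpy as np, cv2, json
from scipy.spatial.transform import Rotation as R
from workcell import bot
def grab(n):
    f=bot.grab_frame(n); K=240/np.tan(np.radians(f['vfov'])/2)
    f['f']=K; f['R']=cv2.Rodrigues(np.array(f['rvec'],float))[0]; f['t']=np.array(f['tvec'],float).ravel(); return f
def ray(f,u,v):
    d=np.array([(u-f['cx'])/f['f'],(v-f['cy'])/f['f'],1.]); return -f['R'].T@f['t'], f['R'].T@d
def pt(f,u,v):
    o,d=ray(f,u,v); z=f['z_map'][int(v),int(u)]; return o+d*z
def cloud(f):
    v,u=np.mgrid[:480,:640]; z=f['z_map']; c=np.stack([(u-f['cx'])/f['f']*z,(v-f['cy'])/f['f']*z,z],-1)
    return (c-f['t'])@f['R']
def save(f,n): cv2.imwrite('pics/'+n+'.png',f['img'][:,:,::-1])
E
python3 - <<'E'
from h import *
s=bot.observe(); print({k:np.round(v,3).tolist() for k,v in s.items()})
a=grab('scene');b=grab('top')
cv2.imwrite('pics/s0.png',cv2.resize(a['img'][:,:,::-1],(640,480)));save(b,'t0')
for f in(a,b): print(f['vfov'],f['cx'],f['cy'],-f['R'].T@f['t'],f['R'][2], (f['z_map']>0).mean())
E
```

```text
{'clock': 0.0, 'qpos': [-1.325, 0.522, -0.036, 1.6, 0.021, 1.021, -0.113], 'qd': [0.0, -0.001, -0.001, 0.001, -0.0, 0.002, -0.001], 'joint_efforts': [0.001, -92.711, 1.98, -36.991, 0.018, 0.008, 0.0], 'position': [0.194, 0.594, 0.248], 'tool_rot': [-3.14, 0.0, 2.826], 'force': [0.209, -0.107, -0.005], 'moment': [-0.012, -0.035, -0.051], 'finger_force': 0.0, 'grip_width': 0.085}
54.344227133614964 313.59177418278585 237.98377201228703 [-0.06164365 -0.59599558  0.72821098] [ 0.56602137  0.56349156 -0.60174502] 0.9915234375
56.46933401088502 305.9395957864703 233.725658516104 [0.36959339 0.0224546  1.02077029] [ 0.21251433 -0.02610474 -0.97680919] 0.9958268229166667
```

View pics/s0.png

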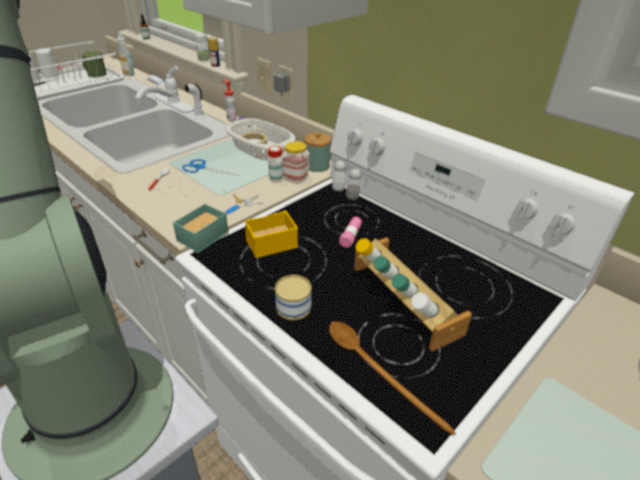

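View pics/t0.png

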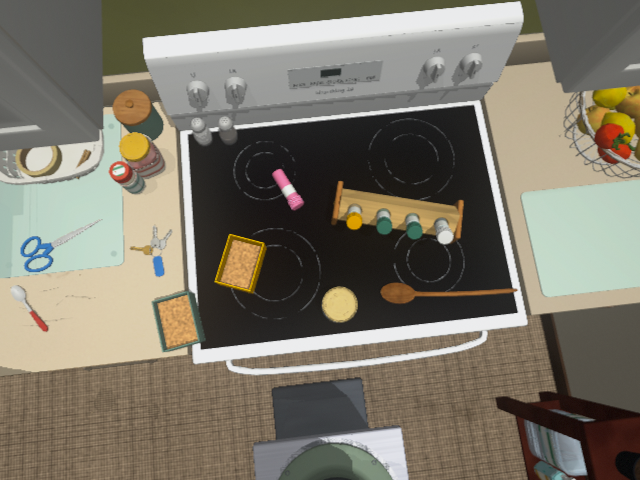

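The top view shows the yellow tub at (240,263), the green tub at (178,320), the tin at (340,304), and the spoon from (385,293) to (515,291). In the holder the caps are yellow (355,217), green (384,222), green (414,226) and white (444,231). The pink tube at (288,188) is a distractor. Next I measure these from both views.

```bash
cat > m.py <<'E'
from h import *
a=grab('scene');b=grab('top')
def blob(f,lo,hi,box):
    h=cv2.cvtColor(f['img'],cv2.COLOR_RGB2HSV); m=cv2.inRange(h,lo,hi); k=np.zeros_like(m);k[box[1]:box[3],box[0]:box[2]]=1; m*=k
    n,l,s,c=cv2.connectedComponentsWithStats(m); return [(c[i],s[i,4],l==i) for i in range(1,n) if s[i,4]>60]
A=cloud(a);B=cloud(b)
Y=((20,150,90),(32,255,255));G=((70,60,30),(95,255,200))
for nm,c,ba,bb in(('yellowcap',Y,(350,230,385,270),(335,195,370,235)),('greencaps',G,(365,250,430,300),(370,200,430,245)),('ytub',Y,(240,205,305,260),(205,225,275,300)),('gtub',G,(165,195,240,255),(145,285,210,355))):
    for f,P,bx in((a,A,ba),(b,B,bb)):
        for cc,n,m in blob(f,*c,bx):
            p=P[m]; print(nm,'scene' if f is a else 'top',np.round(cc),n,'med',np.median(p,0).round(3),'zpct',np.percentile(p[:,2],[5,50,95]).round(3))
def tri(u1,u2):
    o1,d1=ray(a,*u1);o2,d2=ray(b,*u2); x=np.linalg.lstsq(np.c_[d1,-d2],o2-o1,rcond=None)[0]
    p,q=o1+x[0]*d1,o2+x[1]*d2; return ((p+q)/2).round(4),np.linalg.norm(p-q).round(4)
np.savez('f.npz',A=A,B=B)
for nm,bx in(('yt',(205,225,275,300)),('gt',(145,285,210,355))):
    P=B[bx[1]:bx[3],bx[0]:bx[2]].reshape(-1,3); rim=P[(P[:,2]>.052)&(P[:,2]<.068)].astype(np.float32)
    r=cv2.minAreaRect(rim[:,:2]);print(nm,'rim n',len(rim),np.median(rim[:,2]),r)
    z=P[:,2];print('hist',np.histogram(z,np.arange(0,.07,.005))[0])
    print('cork',np.median(P[(np.hypot(*(P[:,:2]-r[0]).T)<.02)],0).round(3))
for nm,uv in dict(cork_y=(240,263),cork_g=(178,320),tin=(340,304),spoon=(398,293),spe=(515,291),hl=(338,200),hr=(461,218),white=(444,231),pink=(288,188),hob=(320,270)).items(): print(nm,pt(b,*uv).round(3))
s=bot.observe()['position']; q=b['R']@s+b['t']; print(q[:2]/q[2]*b['f']+[b['cx'],b['cy']])
import json
w=grab('wrist');save(w,'w0');print(-w['R'].T@w['t'],w['R'])
cr=lambda f,x0,y0,x1,y1:cv2.resize(f['img'][y0:y1,x0:x1,::-1],(400,300),interpolation=cv2.INTER_CUBIC)
cv2.imwrite('pics/c0.png',np.hstack([cr(b,320,170,480,290),cr(a,340,220,480,325)]))
E
python3 m.py
```

```text
yellowcap scene [364. 246.] 249 med [ 0.582 -0.11   0.104] zpct [-0.     0.104  0.116]
yellowcap top [354. 221.] 239 med [ 0.586 -0.105  0.109] zpct [0.002 0.109 0.118]
greencaps scene [381. 264.] 182 med [ 0.563 -0.174  0.106] zpct [0.094 0.106 0.115]
greencaps scene [400. 282.] 205 med [ 0.546 -0.236  0.107] zpct [0.094 0.107 0.115]
greencaps top [384. 226.] 223 med [ 0.568 -0.166  0.11 ] zpct [0.005 0.11  0.118]
greencaps top [414. 231.] 229 med [ 0.55  -0.227  0.11 ] zpct [0.004 0.11  0.118]
ytub scene [272. 234.] 1728 med [0.527 0.127 0.034] zpct [0.001 0.034 0.059]
ytub top [240. 261.] 768 med [0.538 0.145 0.046] zpct [0.006 0.046 0.062]
gtub scene [201. 231.] 1014 med [0.406 0.258 0.036] zpct [0.004 0.036 0.053]Traceback (most recent call last):
  File "m.py", line 18, in <module>
    r=cv2.minAreaRect(rim[:,:2]);print(nm,'rim n',len(rim),np.median(rim[:,2]),r)
cv2.error: OpenCV(4.12.0) /io/opencv/modules/imgproc/src/convhull.cpp:143: error: (-215:Assertion failed) total >= 0 && (depth == CV_32F || depth == CV_32S) in function 'convexHull'
```

```bash
sed -i 's/cv2.minAreaRect(rim\[:,:2\])/cv2.minAreaRect(np.ascontiguousarray(rim[:,:2]))/; s/zpct/z/' m.py
python3 m.py | tail -22
python3 - <<'E'
import numpy as np
d=np.load('f.npz')
for k in 'AB':
    P=d[k].reshape(-1,3)
    m=(abs(P[:,0]-.6)<.15)&(P[:,1]<-.04)&(P[:,1]>-.38)&(P[:,2]>.02)&(P[:,2]<.14);Q=P[m]
    # holder oak: row direction from caps top points
    T=Q[Q[:,2]>.085]; 
    c=T[:,:2].mean(0);u,s,v=np.linalg.svd(T[:,:2]-c);print(k,len(Q),c,v[0],np.degrees(np.arctan2(v[0][1],v[0][0])))
    e=v[0]*np.sign(-v[0][1]); t=(Q[:,:2]-c)@e; print(np.percentile(t,[0.5,99.5]),np.histogram((T[:,:2]-c)@e,np.arange(-.13,.13,.01))[0])
E
```

```text
ytub top [240. 261.] 765 med [0.537 0.145 0.046] z [0.007 0.046 0.062]
gtub scene [201. 231.] 1020 med [0.407 0.257 0.036] z [0.003 0.036 0.053]
yt rim n 317 0.059719186 ((0.53346848487854, 0.1487465649843216), (0.08076566457748413, 0.11028769612312317), 68.65689086914062)
hist [2147   47   21  356 1018   81   57   49   57   55   53  135  149    0]
cork [0.533 0.149 0.021]
gt rim n 369 0.05952435 ((0.4233410060405731, 0.2933819591999054), (0.11027736216783524, 0.0808863565325737), 9.761847496032715)
hist [1350   60   31   26   30   37  613 1004   74   83   81  170  150    0]
cork [0.423 0.294 0.035]
cork_y [0.536 0.151 0.023]
cork_g [0.425 0.292 0.039]
tin [ 0.419 -0.058  0.056]
spoon [ 0.431 -0.196  0.007]
spe [ 0.406 -0.464 -0.003]
hl [ 0.646 -0.083  0.065]
hr [ 0.574 -0.346  0.068]
white [ 0.54  -0.286  0.119]
pink [0.697 0.025 0.033]
hob [ 0.503 -0.027  0.006]
[-43.94993928 486.95803997]
[0.11734311 0.61977824 0.37296921] [[ 3.10032080e-01  9.50725726e-01 -8.38494715e-04]
 [ 9.02092904e-01 -2.93894200e-01  3.15997771e-01]
 [ 3.00180782e-01 -9.87258464e-02 -9.48759562e-01]]
A 3879 [ 0.55571015 -0.20969928] [-0.27001337 -0.96285657] -105.66506248015139
[-0.14775728  0.13156142] [  6  41  75 123   1   0   0  33  70 115  53   0   0  16  59  99 115   0
   0   3  54  90 153  14   0]
B 4601 [ 0.56386206 -0.19834136] [0.27863339 0.96039754] 73.82134204792068
[-0.14162133  0.13935724] [  1  14  85  98  65   2   0   0  71 100  83  17   0   1  39 105  91  42
   1   0   3 107 101  69   2]
```

View pics/c0.png

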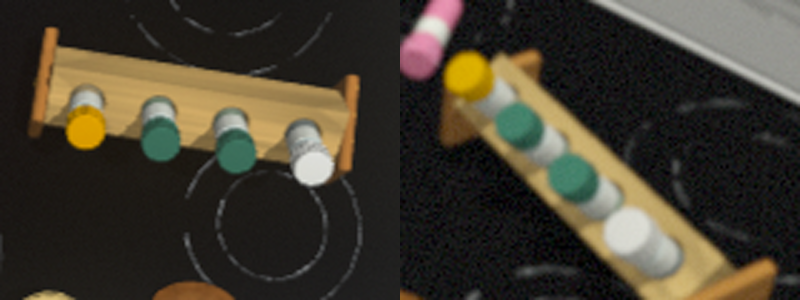

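View pics/w0.png

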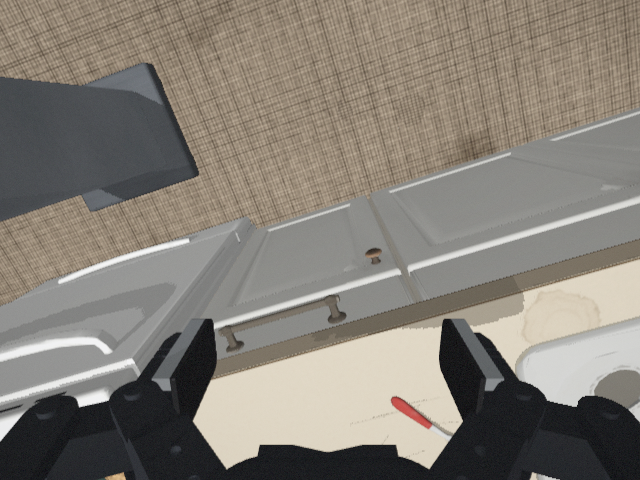

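The crop shows, from left to right, one yellow, two green and one white cap in the holder. The pink tube lies apart on the hob, so it isn't one of the ones meant. Now I fit the cap axes and write a helper that works out moves.

```bash
cat >> h.py <<'E'
YAW=np.radians(-16.0)
def tool_R(rowdeg,tilt):  # tool y along azimuth rowdeg, tilt deg back toward robot
    a=np.radians(rowdeg); y=np.array([np.cos(a),np.sin(a),0]); z=np.array([0,0,-1.]); x=np.cross(y,z)
    return R.from_matrix(np.c_[x,y,z])*R.from_rotvec([0,-np.radians(tilt),0])
def go(p,Rt,s=None):  # print the shift/turn in move units
    s=s or bot.observe(); R0=R.from_euler('xyz',s['tool_rot']); 
    print('shift',(R0.inv().apply(np.array(p)-s['position'])/.2).round(3),'turn',((R0.inv()*Rt).as_rotvec()/(np.pi/2)).round(3))
E
python3 - <<'E'
from h import *
from scipy.optimize import least_squares
d0=np.load('f.npz');P=np.r_[d0['A'].reshape(-1,3),d0['B'].reshape(-1,3)];src=np.r_[np.zeros(480*640),np.ones(480*640)]
ax=np.array([-.643*np.cos(YAW),-.643*np.sin(YAW),.766])
mid=[]
for nm,c in dict(y=(.585,-.107),g1=(.566,-.170),g2=(.549,-.232),w=(.53,-.295)).items():
  for v in (None,0,1):
    m=(np.hypot(P[:,0]-c[0],P[:,1]-c[1])<.032)&(P[:,2]>.09)&(P[:,2]<.13)
    if v is not None: m&=src==v
    Q=P[m]; e1=np.array([np.sin(-YAW),np.cos(YAW),0]); e2=np.cross(ax,e1)
    o=np.array([*c,.1])
    t=(Q-o)@ax; top=np.percentile(t,97)
    S=Q[(t<top-.004)&(t>top-.022)]
    f=lambda p: np.hypot((S-o)@e1-p[0],(S-o)@e2-p[1])-.016
    r=least_squares(f,[0,-.01],loss='soft_l1',f_scale=.002)
    tip=o+r.x[0]*e1+r.x[1]*e2+top*ax
    foot=tip-.1*ax
    print(nm,v,len(S),'rms',np.sqrt(np.mean(f(r.x)**2)).round(4),'tip',tip.round(4),'capc',(tip-.012*ax).round(4),'foot',foot.round(4))
E
```

```text
y None 184 rms 0.0031 tip [ 0.5789 -0.1037  0.1116] capc [ 0.5863 -0.1058  0.1024] foot [ 0.6407 -0.1214  0.035 ]
y 0 91 rms 0.0028 tip [ 0.5788 -0.1042  0.1111] capc [ 0.5863 -0.1063  0.1019] foot [ 0.6407 -0.1219  0.0345]
y 1 82 rms 0.0033 tip [ 0.579  -0.1031  0.1117] capc [ 0.5864 -0.1052  0.1025] foot [ 0.6408 -0.1208  0.0351]
g1 None 186 rms 0.0033 tip [ 0.5613 -0.1653  0.1114] capc [ 0.5688 -0.1674  0.1022] foot [ 0.6232 -0.183   0.0348]
g1 0 91 rms 0.0031 tip [ 0.5614 -0.1656  0.1104] capc [ 0.5688 -0.1677  0.1012] foot [ 0.6232 -0.1833  0.0338]
g1 1 86 rms 0.0034 tip [ 0.5615 -0.165   0.1118] capc [ 0.5689 -0.1671  0.1026] foot [ 0.6233 -0.1827  0.0352]
g2 None 187 rms 0.0035 tip [ 0.5444 -0.2268  0.1114] capc [ 0.5519 -0.229   0.1023] foot [ 0.6062 -0.2446  0.0348]
g2 0 93 rms 0.0025 tip [ 0.5444 -0.2271  0.1106] capc [ 0.5518 -0.2292  0.1014] foot [ 0.6062 -0.2448  0.034 ]
g2 1 82 rms 0.003 tip [ 0.5446 -0.2261  0.1117] capc [ 0.552  -0.2282  0.1025] foot [ 0.6064 -0.2438  0.0351]
w None 230 rms 0.0038 tip [ 0.5267 -0.2885  0.1115] capc [ 0.5341 -0.2906  0.1023] foot [ 0.5885 -0.3062  0.0349]
w 0 107 rms 0.003 tip [ 0.5267 -0.289   0.1106] capc [ 0.5341 -0.2911  0.1014] foot [ 0.5885 -0.3067  0.034 ]
w 1 94 rms 0.0039 tip [ 0.5268 -0.288   0.1118] capc [ 0.5342 -0.2901  0.1026] foot [ 0.5886 -0.3057  0.0352]
```

Cap centres agree across the views to about 1 mm, at z ≈ 0.102 against 0.101 expected, with 64 mm spacing. I take the yellow tube first.

```bash
python3 - <<'E'
from h import *
s=bot.observe()
go((.39,.41,.28),tool_R(74.2,0)); go((.5,.16,.28),tool_R(74.2,0)); go((.5,-.08,.21),tool_R(74.2,40))
E
```

```text
shift [-1.217 -0.57  -0.159] turn [-0.     0.    -0.026]
shift [-2.128 -1.588 -0.159] turn [-0.     0.    -0.026]
shift [-2.501 -2.728  0.192] turn [-0.009 -0.444 -0.024]
```

```bash
python3 -m inch '[[-0.3,-0.1,-0.16,0,0,-0.02,0.6],[-0.6,-0.25,-0.16,0,0,-0.026,0.6],[-0.9,-0.4,-0.16,0,0,-0.026,0.6],[-1,-0.6,-0.16,0,0,-0.026,0.6],[-1,-0.8,-0.16,0,0,-0.026,0.6],[-1,-1,-0.16,0,0,-0.026,0.6],[-1,-1,-0.16,0,0,-0.026,0.6],[-1,-1,-0.16,0,0,-0.026,0.6]]' 60
python3 - <<'E'
from h import *
print(bot.observe()['qpos']); go((.5,-.08,.23),tool_R(74.2,40))
E
```

```text
clock: 1.35
position: [0.3223, 0.3424, 0.2806]
tool_rot: [3.141, 0.0, 2.867]
force: [0.5, -1.2, -0.1]
grip_width: 0.0513
finger_force: 0.0
[-9.41940629e-01  2.35279956e-01  2.50457940e-04  1.95412262e+00
 -1.65213098e-04  9.51295374e-01  3.54356320e-01]
shift [-1.428 -1.792  0.252] turn [ 0.001 -0.444  0.   ]
```

```bash
python3 -m inch '[[-0.25,-0.25,0,0,0,0,0.6],[-0.5,-0.5,0,0,0,0,0.6],[-0.7,-0.75,0,0,0,0,0.6],[-0.9,-1,0,0,-0.1,0,0.6],[-0.9,-1,0,0,-0.22,0,0.6],[-0.9,-1,0,0,-0.33,0,0.6],[-0.9,-1,0,0,-0.44,0,0.6],[-0.9,-1,0,0,-0.444,0,0.6],[-0.9,-1,0,0,-0.444,0,0.6],[-0.9,-1,0,0,-0.444,0,0.6]]'
python3 - <<'E'
from h import *
print(bot.observe()['qpos']); go((.547,-.0945,.151),tool_R(74.2,40))
E
```

```text
clock: 2.6
position: [0.4411, 0.1017, 0.2801]
tool_rot: [-3.141, 0.697, 2.869]
force: [-0.1, 0.1, 0.7]
grip_width: 0.0508
finger_force: 0.0
[-0.87118132  0.04925451  0.11479673  2.42890236  1.19752655  0.62672697
 -0.45769619]
shift [-0.179 -0.802  0.992] turn [ 0.001 -0.001  0.002]
```

```bash
python3 -m inch '[[-0.1,-0.2,0,0,0,0,0.6],[-0.18,-0.4,0.1,0,0,0,0.6],[-0.18,-0.6,0.25,0,0,0,0.6],[-0.18,-0.8,0.45,0,0,0,0.6],[-0.18,-0.8,0.6,0,0,0,0.6],[-0.18,-0.8,0.75,0,0,0,0.6],[-0.18,-0.8,0.9,0,0,0,0.6],[-0.18,-0.8,0.99,0,0,0,0.6],[-0.18,-0.8,0.99,0,0,0,0.6],[-0.18,-0.8,0.99,0,0,0,0.6]]'
python3 - <<'E'
from h import *
print(bot.observe()['qpos']); go((.547,-.0945,.151),tool_R(74.2,40));
ax=np.array([-.618,.177,.766]);go(np.array([.6407,-.1214,.035])+.082*ax,tool_R(74.2,40))
w=grab('wrist');save(w,'w1')
E
```

```text
clock: 3.85
position: [0.5377, -0.0842, 0.1607]
tool_rot: [3.139, 0.698, 2.864]
force: [1.8, 0.1, 0.8]
grip_width: 0.0513
finger_force: 0.0
[ 0.70479481  0.59913311 -0.99365587  2.38445307  2.04489625  0.77035009
 -0.62786165]
shift [-0.014 -0.037  0.075] turn [ 0.001  0.    -0.001]
shift [-0.015 -0.038  0.422] turn [ 0.001  0.    -0.001]
```

View pics/w1.png

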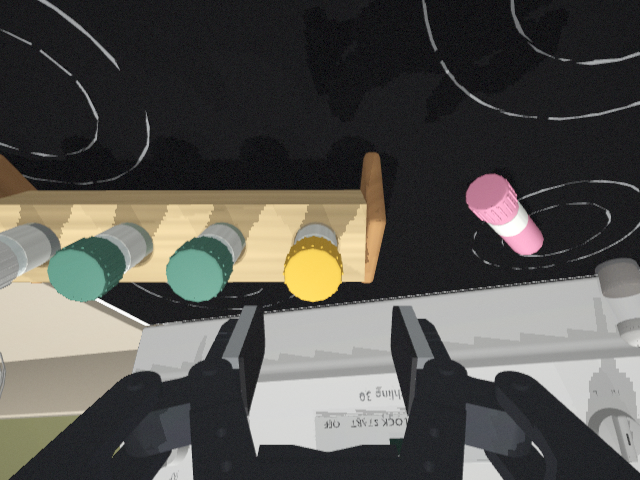

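Through the fingers the yellow cap sits at (313,270), nearly centred, with the green caps to its left. I let the arm settle and then re-measure.

```bash
python3 -m inch '[[0,0,0,0,0,0,0.6],[0,0,0,0,0,0,0.6],[0,0,0,0,0,0,0.6]]'
cat >> h.py <<'E'
AX=np.array([-.618,.177,.766]); FEET=dict(y=np.array([.6407,-.1214,.035]),g1=np.array([.6232,-.183,.0348]),g2=np.array([.6062,-.2446,.0348]))
E
python3 - <<'E'
from h import *
print(bot.observe()['qpos']); go(FEET['y']+.082*AX,tool_R(74.2,40))
E
```

```text
clock: 4.28
position: [0.5364, -0.0822, 0.1621]
tool_rot: [-3.14, 0.699, 2.869]
force: [-0.1, 0.1, -0.4]
grip_width: 0.0512
finger_force: 0.0
[ 0.69751569  0.59190542 -0.99147844  2.38741203  2.04020953  0.76956831
 -0.62932262]
shift [-0.016 -0.046  0.434] turn [0.    0.    0.001]
```

```bash
python3 -m inch '[[-0.016,-0.046,0.05,0,0,0,0.6],[-0.016,-0.046,0.15,0,0,0,0.6],[-0.016,-0.046,0.25,0,0,0,0.6],[-0.016,-0.046,0.33,0,0,0,0.6],[-0.016,-0.046,0.4,0,0,0,0.6],[-0.016,-0.046,0.434,0,0,0,0.6],[-0.016,-0.046,0.434,0,0,0,0.6],[-0.016,-0.046,0.434,0,0,0,0.6],[-0.016,-0.046,0.434,0,0,0,0.6]]'
python3 - <<'E'
from h import *
print(bot.observe()['qpos']); go(FEET['y']+.082*AX,tool_R(74.2,40))
w=grab('wrist');save(w,'w2')
E
```

```text
clock: 5.4
position: [0.5896, -0.1075, 0.0971]
tool_rot: [-3.141, 0.698, 2.867]
force: [-0.7, -1.2, -0.4]
grip_width: 0.0512
finger_force: 0.0
[ 0.67854189  0.80392248 -0.90599803  2.27634881  2.19467049  0.83443761
 -0.61160533]
shift [-0.003  0.004 -0.002] turn [ 0.    -0.     0.001]
```

View pics/w2.png

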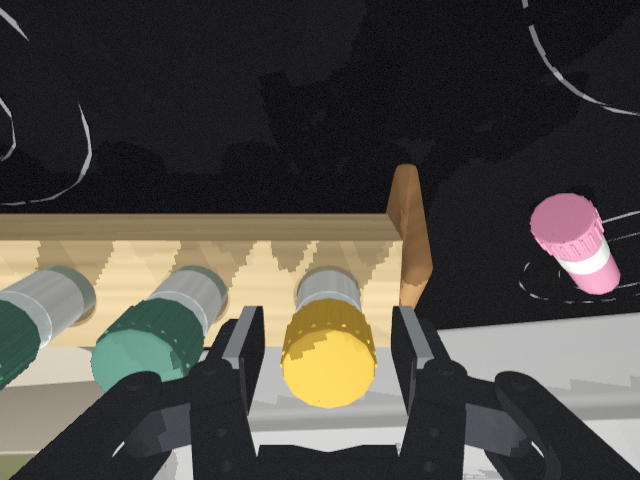

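The yellow cap is centred at (329,350) between the pads. I close, then pull out along the axis.

```bash
python3 -m inch '[[0,0,0,0,0,0,0.2],[0,0,0,0,0,0,0.2],[0,0,0,0,0,0,0.2],[0,0,0,0,0,0,0.2],[0,0,0,0,0,0,0.2],[0,0,-0.05,0,0,0,0.2],[0,0,-0.12,0,0,0,0.2],[0,0,-0.2,0,0,0,0.2],[0,0,-0.28,0,0,0,0.2],[0,0,-0.36,0,0,0,0.2],[0,0,-0.44,0,0,0,0.2],[0,0,-0.5,0,0,0,0.2],[0,0,-0.5,0,0,0,0.2]]' 60
python3 - <<'E'
from h import *
s=bot.observe();print(s['qpos'],s['force']); go(s['position']+np.array([-.03,.06,.1]),tool_R(68.7,0));go((.533,.149,.20),tool_R(68.7,0))
E
```

```text
clock: 7.08
position: [0.5276, -0.0902, 0.1742]
tool_rot: [-3.14, 0.699, 2.867]
force: [0.4, 0.2, -0.0]
grip_width: 0.0302
finger_force: 59.3
[ 0.7370177   0.54726771 -1.00320099  2.39866766  2.02418579  0.72608017
 -0.61141831] [ 0.38337926  0.17567637 -0.02067178]
shift [-0.149  0.248 -0.528] turn [0.021 0.445 0.059]
shift [ 0.145  1.158 -0.292] turn [0.021 0.445 0.059]
```

```bash
python3 -m inch '[[-0.05,0.05,-0.2,0,0.05,0.01,0.2],[-0.05,0.15,-0.4,0,0.12,0.01,0.2],[0,0.3,-0.45,0.01,0.22,0.03,0.2],[0.05,0.5,-0.4,0.015,0.32,0.04,0.2],[0.1,0.7,-0.35,0.02,0.42,0.05,0.2],[0.145,0.85,-0.29,0.021,0.445,0.059,0.2],[0.145,1,-0.29,0.021,0.445,0.059,0.2],[0.145,1,-0.29,0.021,0.445,0.059,0.2],[0.145,1,-0.29,0.021,0.445,0.059,0.2],[0.145,1,-0.29,0.021,0.445,0.059,0.2],[0.145,1,-0.29,0.021,0.445,0.059,0.2]]'
python3 - <<'E'
from h import *
s=bot.observe();print(s['qpos'],s['force']); go((.533,.149,.20),tool_R(68.7,0))
E
```

```text
clock: 8.45
position: [0.5249, 0.1177, 0.1993]
tool_rot: [3.142, -0.001, 2.769]
force: [-0.7, -0.2, -0.9]
grip_width: 0.0305
finger_force: 59.6
[ 0.38993873  0.64420001 -1.03713085  1.84311175  0.64297609  1.03673536
  0.28925919] [-0.72955383 -0.22413032 -0.86873298]
shift [ 0.019  0.16  -0.003] turn [ 0.    -0.001 -0.   ]
```

```bash
python3 -m inch '[[0.019,0.1,0,0,0,0,0.2],[0.019,0.16,0,0,0,0,0.2],[0.019,0.16,0,0,0,0,0.2],[0.019,0.16,0.06,0,0,0,0.2],[0.019,0.16,0.12,0,0,0,0.2],[0.019,0.16,0.18,0,0,0,0.2],[0.019,0.16,0.24,0,0,0,0.2],[0.019,0.16,0.3,0,0,0,0.2],[0.019,0.16,0.36,0,0,0,0.2],[0.019,0.16,0.4,0,0,0,0.2],[0.019,0.16,0.4,0,0,0,0.2],[0.019,0.16,0.4,0,0,0,0.2]]'
python3 - <<'E'
from h import *
w=grab('scene');cv2.imwrite('pics/s1.png',cv2.resize(w['img'][150:330,160:400,::-1],(640,480)))
P=cloud(w).reshape(-1,3);s=bot.observe();go((.533,.149,.104),tool_R(68.7,0))
b=grab('top');hs=cv2.cvtColor(b['img'],cv2.COLOR_RGB2HSV)
E
```

```text
clock: 9.95
position: [0.5329, 0.15, 0.1194]
tool_rot: [3.141, -0.002, 2.77]
force: [0.4, 0.9, -0.6]
grip_width: 0.0304
finger_force: 59.6
shift [-0.002 -0.004  0.077] turn [ 0.001 -0.001  0.   ]
```

View pics/s1.png

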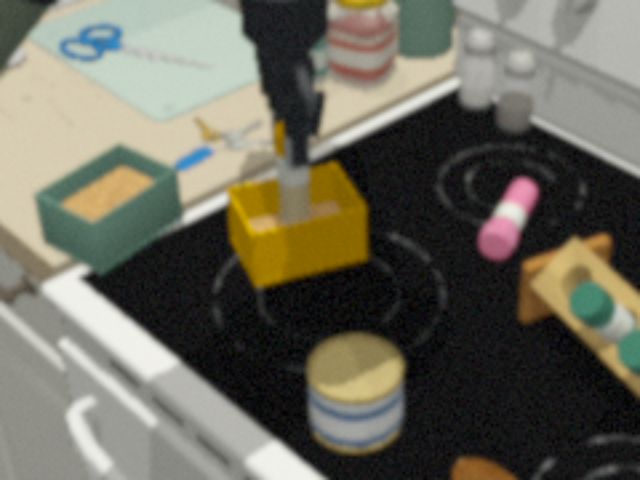

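The tube hangs upright inside the yellow tub, with its foot about 15 mm above the cork. I lower it slowly and watch the force.

```bash
python3 -m inch '[[0,0,0.015,0,0,0,0.2],[0,0,0.03,0,0,0,0.2],[0,0,0.045,0,0,0,0.2],[0,0,0.05,0,0,0,0.2],[0,0,0.05,0,0,0,0.2]]'
for i in 1; do python3 -m inch '[[0,0,0.005,0,0,0,0.2],[0,0,0.01,0,0,0,0.2],[0,0,0.01,0,0,0,0.2]]'; done
```

```text
clock: 10.68
position: [0.5327, 0.1499, 0.1091]
tool_rot: [3.141, -0.002, 2.77]
force: [-0.2, -0.9, -1.1]
grip_width: 0.0306
finger_force: 59.6
clock: 11.05
position: [0.5327, 0.1498, 0.1071]
tool_rot: [3.141, -0.002, 2.77]
force: [0.0, -0.9, -0.8]
grip_width: 0.0304
finger_force: 59.6
```

```bash
python3 -m inch '[[0,0,0.005,0,0,0,0.2],[0,0,0.01,0,0,0,0.2],[0,0,0.01,0,0,0,0.2]]'
```

```text
clock: 11.42
position: [0.533, 0.1499, 0.1053]
tool_rot: [3.141, -0.002, 2.77]
force: [-0.4, -0.7, 4.1]
grip_width: 0.0307
finger_force: 60.2
```

Contact: the vertical force rose about 5 N at z = 0.105, close to the predicted 0.104. I release and lift.

```bash
python3 -m inch '[[0,0,0,0,0,0,0.5],[0,0,0,0,0,0,0.6],[0,0,0,0,0,0,0.6],[0,0,0,0,0,0,0.6],[0,0,-0.05,0,0,0,0.6],[0,0,-0.15,0,0,0,0.6],[0,0,-0.3,0,0,0,0.6],[0,0,-0.45,0,0,0,0.6],[0,0,-0.6,0,0,0,0.6],[0,0,-0.7,0,0,0,0.6],[0,0,-0.7,0,0,0,0.6]]'
python3 - <<'E'
from h import *
b=grab('scene');P=cloud(b);hs=cv2.cvtColor(b['img'],cv2.COLOR_RGB2HSV)
m=cv2.inRange(hs,(20,140,80),(32,255,255))>0; m&=(np.hypot(P[...,0]-.533,P[...,1]-.149)<.03)&(P[...,2]>.075)
print(m.sum(),np.median(P[m],0),P[m].max(0)); cv2.imwrite('pics/s2.png',cv2.resize(b['img'][150:330,160:400,::-1],(640,480)))
pre=FEET['g1']+.16*AX
s=bot.observe();print(s['qpos']);go(pre,tool_R(74.2,40));go((.50,-.07,.24),tool_R(74.2,40)); print(pre)
E
```

```text
clock: 12.8
position: [0.5334, 0.1498, 0.2468]
tool_rot: [3.14, -0.0, 2.77]
force: [0.7, -0.5, -0.7]
grip_width: 0.0515
finger_force: 0.0
154 [0.52694096 0.14146356 0.11680705] [0.54747537 0.16242382 0.12319965]
[ 0.34891731  0.61230509 -1.06697308  1.75693842  0.58777258  1.1325321
  0.29442821]
shift [-0.512 -1.433  0.44 ] turn [-0.021 -0.445 -0.059]
shift [-0.244 -1.083  0.027] turn [-0.021 -0.445 -0.059]
[ 0.52432 -0.15468  0.15736]
```

The yellow tube stands, with its cap top at z ≈ 0.123, as expected. Next is the left green tube (g1).

```bash
python3 -m inch '[[-0.05,-0.2,0,0,-0.05,-0.01,0.6],[-0.1,-0.4,0,0,-0.12,-0.02,0.6],[-0.15,-0.6,0,-0.01,-0.22,-0.03,0.6],[-0.2,-0.8,0,-0.01,-0.32,-0.04,0.6],[-0.24,-0.95,0.02,-0.02,-0.42,-0.05,0.6],[-0.24,-1,0.03,-0.021,-0.445,-0.059,0.6],[-0.24,-1,0.03,-0.021,-0.445,-0.059,0.6],[-0.24,-1,0.03,-0.021,-0.445,-0.059,0.6],[-0.24,-1,0.03,-0.021,-0.445,-0.059,0.6]]'
python3 - <<'E'
from h import *
s=bot.observe();print(s['qpos']);go(FEET['g1']+.16*AX,tool_R(74.2,40));go(FEET['g1']+.082*AX,tool_R(74.2,40))
E
```

```text
clock: 13.98
position: [0.5054, -0.0539, 0.2388]
tool_rot: [3.141, 0.696, 2.866]
force: [0.0, 0.0, 1.1]
grip_width: 0.0512
finger_force: 0.0
[ 0.58669774  0.26523172 -0.87790332  2.39937921  1.75800181  0.51329441
 -0.5188162 ]
shift [ 0.086 -0.459  0.459] turn [ 0.    -0.001  0.   ]
shift [ 0.086 -0.46   0.849] turn [ 0.    -0.001  0.   ]
```

```bash
python3 -m inch '[[0.04,-0.2,0.05,0,0,0,0.6],[0.086,-0.4,0.15,0,0,0,0.6],[0.086,-0.46,0.3,0,0,0,0.6],[0.086,-0.46,0.4,0,0,0,0.6],[0.086,-0.46,0.4,0,0,0,0.6],[0.086,-0.46,0.4,0,0,0,0.6]]'
python3 - <<'E'
from h import *
s=bot.observe();print(s['qpos']);go(FEET['g1']+.082*AX,tool_R(74.2,40))
E
```

```text
clock: 14.72
position: [0.517, -0.1523, 0.1671]
tool_rot: [-3.141, 0.697, 2.868]
force: [0.7, 0.4, 0.9]
grip_width: 0.0512
finger_force: 0.0
[ 0.90431685  0.5625341  -0.9797048   2.39812242  2.15718482  0.63339981
 -0.57262378]
shift [ 0.001 -0.003  0.452] turn [ 0.001 -0.     0.001]
```

```bash
python3 -m inch '[[0,-0.003,0.08,0,0,0,0.6],[0,-0.003,0.18,0,0,0,0.6],[0,-0.003,0.28,0,0,0,0.6],[0,-0.003,0.36,0,0,0,0.6],[0,-0.003,0.42,0,0,0,0.6],[0,-0.003,0.452,0,0,0,0.6],[0,-0.003,0.452,0,0,0,0.6],[0,-0.003,0.452,0,0,0,0.6]]'
python3 - <<'E'
from h import *
go(FEET['g1']+.082*AX,tool_R(74.2,40));w=grab('wrist')
h=cv2.cvtColor(w['img'],cv2.COLOR_RGB2HSV);m=cv2.inRange(h,(70,60,30),(95,255,220))
n,l,s,c=cv2.connectedComponentsWithStats(m);print([(c[i].round(),s[i].tolist()) for i in range(1,n) if s[i,4]>500])
E
```

```text
clock: 15.72
position: [0.5725, -0.1693, 0.0977]
tool_rot: [-3.141, 0.698, 2.867]
force: [-0.6, -0.5, 0.2]
grip_width: 0.0513
finger_force: 0.0
shift [ 0.001  0.004 -0.   ] turn [ 0.    -0.     0.001]
[(array([149., 342.]), [91, 296, 114, 97, 7310]), (array([328., 351.]), [281, 296, 96, 110, 8138])]
```

Centred (328). Grip and pull out.

```bash
python3 -m inch '[[0,0,0,0,0,0,0.2],[0,0,0,0,0,0,0.2],[0,0,0,0,0,0,0.2],[0,0,0,0,0,0,0.2],[0,0,0,0,0,0,0.2],[0,0,-0.05,0,0,0,0.2],[0,0,-0.12,0,0,0,0.2],[0,0,-0.2,0,0,0,0.2],[0,0,-0.28,0,0,0,0.2],[0,0,-0.36,0,0,0,0.2],[0,0,-0.44,0,0,0,0.2],[0,0,-0.5,0,0,0,0.2],[0,0,-0.5,0,0,0,0.2]]' 60
python3 - <<'E'
from h import *
s=bot.observe();print(s['qpos'],s['force']); go((.50,.03,.28),tool_R(85,0));go((.449,.298,.23),tool_R(99.8,0))
E
```

```text
clock: 17.4
position: [0.5105, -0.1521, 0.1748]
tool_rot: [-3.14, 0.699, 2.867]
force: [0.3, -0.3, 0.3]
grip_width: 0.0305
finger_force: 59.3
[ 0.92150627  0.53531675 -0.99336386  2.4083342   2.14249454  0.61699928
 -0.56836108] [ 0.30429179 -0.26778836  0.25652209]
shift [-0.111  0.862 -0.595] turn [-0.042  0.443 -0.114]
shift [ 0.516  2.082 -0.797] turn [-0.1    0.437 -0.272]
```

```bash
python3 -m inch '[[-0.1,0.05,-0.2,0,0.05,-0.01,0.2],[-0.1,0.2,-0.45,-0.01,0.12,-0.03,0.2],[-0.1,0.4,-0.6,-0.02,0.22,-0.06,0.2],[-0.1,0.6,-0.6,-0.03,0.32,-0.08,0.2],[-0.1,0.8,-0.6,-0.04,0.42,-0.1,0.2],[-0.11,0.86,-0.6,-0.042,0.443,-0.114,0.2],[-0.11,0.9,-0.6,-0.042,0.443,-0.114,0.2],[-0.11,0.9,-0.6,-0.042,0.443,-0.114,0.2]]'
python3 - <<'E'
from h import *
s=bot.observe();print(s['qpos'],s['force']); go((.449,.298,.23),tool_R(99.8,0))
E
```

```text
clock: 18.4
position: [0.5029, 0.0402, 0.2804]
tool_rot: [3.137, -0.004, 3.056]
force: [0.1, -0.8, -2.0]
grip_width: 0.0304
finger_force: 59.6
[ 0.59826607  0.4690511  -1.06550101  1.83452805  0.44980164  1.11109599
  0.85588194] [ 0.05646562 -0.79858837 -2.0384057 ]
shift [0.378 1.26  0.26 ] turn [ 0.003 -0.002 -0.164]
```

```bash
python3 -m inch '[[0.1,0.25,0,0,0,-0.04,0.2],[0.2,0.5,0,0,0,-0.08,0.2],[0.3,0.75,0,0,0,-0.12,0.2],[0.378,1,0,0,0,-0.164,0.2],[0.378,1,0,0,0,-0.164,0.2],[0.378,1,0,0,0,-0.164,0.2],[0.378,1,0,0,0,-0.164,0.2]]'
python3 - <<'E'
from h import *
s=bot.observe();print(s['qpos'],s['force']); go((.449,.298,.23),tool_R(99.8,0))
E
```

```text
clock: 19.27
position: [0.4445, 0.2424, 0.2799]
tool_rot: [3.141, -0.001, -2.974]
force: [-0.4, 0.1, -1.1]
grip_width: 0.0306
finger_force: 59.7
[ 0.20857167  0.49699171 -1.12500748  1.83185363  0.49453981  1.13145148
  0.64854019] [-0.38370661  0.1177342  -1.07192196]
shift [-0.069  0.27   0.25 ] turn [ 0.    -0.    -0.002]
```

```bash
python3 -m inch '[[-0.04,0.15,0.05,0,0,0,0.2],[-0.069,0.27,0.15,0,0,0,0.2],[-0.069,0.27,0.25,0,0,0,0.2],[-0.069,0.27,0.25,0,0,0,0.2],[-0.069,0.27,0.35,0,0,0,0.2],[-0.069,0.27,0.42,0,0,0,0.2],[-0.069,0.27,0.49,0,0,0,0.2],[-0.069,0.27,0.56,0,0,0,0.2],[-0.069,0.27,0.62,0,0,0,0.2],[-0.069,0.27,0.67,0,0,0,0.2],[-0.069,0.27,0.7,0,0,0,0.2],[-0.069,0.27,0.7,0,0,0,0.2],[-0.069,0.27,0.7,0,0,0,0.2]]'
python3 - <<'E'
from h import *
w=grab('top');cv2.imwrite('pics/t1.png',cv2.resize(w['img'][200:380,100:340,::-1],(640,480)))
go((.449,.298,.119),tool_R(99.8,0))
E
```

```text
clock: 20.9
position: [0.4486, 0.2994, 0.1406]
tool_rot: [3.14, 0.0, -2.972]
force: [0.7, 0.4, -1.0]
grip_width: 0.0307
finger_force: 59.8
shift [-0.001 -0.007  0.108] turn [ 0.001  0.    -0.001]
```

View pics/t1.png

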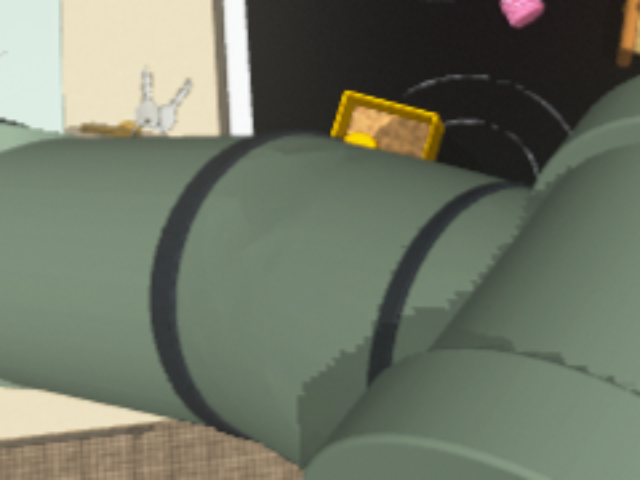

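The arm hides the green tub from above. The yellow cap shows at (362,143), still in its tub. I lower by force.

```bash
python3 -m inch '[[0,-0.006,0.02,0,0,0,0.2],[0,-0.006,0.04,0,0,0,0.2],[0,-0.006,0.06,0,0,0,0.2],[0,-0.006,0.075,0,0,0,0.2],[0,-0.006,0.075,0,0,0,0.2]]'
```

```text
clock: 21.58
position: [0.4486, 0.298, 0.125]
tool_rot: [3.141, -0.001, -2.972]
force: [-0.1, 0.1, -1.2]
grip_width: 0.0303
finger_force: 59.8
```

```bash
python3 -m inch '[[0,0,0.005,0,0,0,0.2],[0,0,0.01,0,0,0,0.2],[0,0,0.01,0,0,0,0.2]]'
```

```text
clock: 21.95
position: [0.4487, 0.298, 0.1232]
tool_rot: [3.141, -0.0, -2.972]
force: [-0.7, -0.2, -0.7]
grip_width: 0.0302
finger_force: 59.8
```

```bash
python3 -m inch '[[0,0,0.005,0,0,0,0.2],[0,0,0.01,0,0,0,0.2],[0,0,0.01,0,0,0,0.2]]'
```

```text
clock: 22.32
position: [0.4486, 0.298, 0.1212]
tool_rot: [3.141, -0.0, -2.972]
force: [-0.4, -0.2, -0.6]
grip_width: 0.0304
finger_force: 59.8
```

```bash
python3 -m inch '[[0,0,0.005,0,0,0,0.2],[0,0,0.01,0,0,0,0.2],[0,0,0.01,0,0,0,0.2]]'
```

```text
clock: 22.7
position: [0.449, 0.2983, 0.1198]
tool_rot: [3.141, 0.001, -2.972]
force: [0.4, -0.2, 9.1]
grip_width: 0.0308
finger_force: 60.9
```

Contact at z = 0.120, with about 10 N. I release and lift.

```bash
python3 -m inch '[[0,0,0,0,0,0,0.5],[0,0,0,0,0,0,0.6],[0,0,0,0,0,0,0.6],[0,0,0,0,0,0,0.6],[0,0,-0.05,0,0,0,0.6],[0,0,-0.15,0,0,0,0.6],[0,0,-0.3,0,0,0,0.6],[0,0,-0.45,0,0,0,0.6],[0,0,-0.6,0,0,0,0.6],[0,0,-0.7,0,0,0,0.6],[0,0,-0.7,0,0,0,0.6]]'
python3 - <<'E'
from h import *
b=grab('scene');P=cloud(b);hs=cv2.cvtColor(b['img'],cv2.COLOR_RGB2HSV)
m=cv2.inRange(hs,(70,50,30),(95,255,220))>0; m&=(np.hypot(P[...,0]-.449,P[...,1]-.298)<.03)&(P[...,2]>.08)
print(m.sum(),np.median(P[m],0),P[m].max(0))
s=bot.observe();print(s['qpos']);go((.50,.03,.28),tool_R(85,0));go((.47,-.14,.25),tool_R(74.2,40))
E
```

```text
clock: 24.08
position: [0.449, 0.2982, 0.2609]
tool_rot: [3.14, 0.002, -2.972]
force: [0.8, 0.5, -0.8]
grip_width: 0.0508
finger_force: 0.0
156 [0.44142515 0.28828462 0.13224568] [0.46025119 0.32497215 0.36089977]
[ 0.05764261  0.56729091 -1.07563398  1.77993339  0.5496518   1.13098604
  0.54189186]
shift [-0.027 -1.363 -0.103] turn [0.001 0.    0.163]
shift [ 0.265 -2.176  0.047] turn [ 0.099 -0.437  0.271]
```

Standing, cap median z 0.132. Back for the second green tube.

```bash
python3 -m inch '[[0,-0.25,-0.05,0,0,0.03,0.6],[0,-0.5,-0.1,0,0,0.06,0.6],[0,-0.75,-0.1,0,0,0.1,0.6],[0,-1,-0.1,0,0,0.163,0.6],[0,-1,-0.1,0,0,0.163,0.6],[0,-1,-0.1,0,0,0.163,0.6],[0,-1,-0.1,0,0,0.163,0.6]]'
python3 - <<'E'
from h import *
s=bot.observe();print(s['qpos']);go((.48,-.13,.25),tool_R(74.2,40))
E
```

```text
clock: 25.0
position: [0.4822, 0.1018, 0.2789]
tool_rot: [3.14, -0.001, 3.057]
force: [0.8, -0.1, -0.5]
grip_width: 0.0515
finger_force: 0.0
[ 0.48638043  0.44978191 -1.07670506  1.86608282  0.44388858  1.093301
  0.7260079 ]
shift [-0.087 -1.156  0.143] turn [ 0.043 -0.444  0.117]
```

```bash
python3 -m inch '[[-0.02,-0.25,0,0,-0.05,0.02,0.6],[-0.04,-0.5,0.02,0.01,-0.12,0.04,0.6],[-0.06,-0.7,0.05,0.02,-0.22,0.06,0.6],[-0.08,-0.9,0.08,0.03,-0.32,0.09,0.6],[-0.087,-1,0.1,0.04,-0.42,0.11,0.6],[-0.087,-1,0.14,0.043,-0.444,0.117,0.6],[-0.087,-1,0.14,0.043,-0.444,0.117,0.6],[-0.087,-1,0.14,0.043,-0.444,0.117,0.6],[-0.087,-1,0.14,0.043,-0.444,0.117,0.6]]'
python3 - <<'E'
from h import *
s=bot.observe();print(s['qpos']);go(FEET['g2']+.16*AX,tool_R(74.2,40));go(FEET['g2']+.082*AX,tool_R(74.2,40))
E
```

```text
clock: 26.12
position: [0.4825, -0.0991, 0.2505]
tool_rot: [3.141, 0.698, 2.865]
force: [0.5, -0.5, 0.6]
grip_width: 0.0513
finger_force: 0.0
[ 0.73597577  0.18954437 -0.85449124  2.42928505  1.83725382  0.36907788
 -0.49330728]
shift [ 0.085 -0.53   0.536] turn [-0.  0. -0.]
shift [ 0.085 -0.531  0.926] turn [-0.  0. -0.]
```

```bash
python3 -m inch '[[0.04,-0.15,0.1,0,0,0,0.6],[0.085,-0.35,0.2,0,0,0,0.6],[0.085,-0.53,0.35,0,0,0,0.6],[0.085,-0.53,0.48,0,0,0,0.6],[0.085,-0.53,0.48,0,0,0,0.6],[0.085,-0.53,0.48,0,0,0,0.6]]'
python3 - <<'E'
from h import *
s=bot.observe();print(s['qpos']);go(FEET['g2']+.082*AX,tool_R(74.2,40))
E
```

```text
clock: 26.88
position: [0.5002, -0.2143, 0.1668]
tool_rot: [-3.141, 0.698, 2.866]
force: [-0.2, -0.0, -0.1]
grip_width: 0.0513
finger_force: 0.0
[ 1.13284322  0.60284386 -1.04344396  2.37880881  2.20376721  0.56433275
 -0.43522313]
shift [ 0.002 -0.     0.45 ] turn [-0.001 -0.    -0.   ]
```

```bash
python3 -m inch '[[0,0,0.08,0,0,0,0.6],[0,0,0.18,0,0,0,0.6],[0,0,0.28,0,0,0,0.6],[0,0,0.36,0,0,0,0.6],[0,0,0.42,0,0,0,0.6],[0,0,0.45,0,0,0,0.6],[0,0,0.45,0,0,0,0.6],[0,0,0.45,0,0,0,0.6]]'
python3 - <<'E'
from h import *
go(FEET['g2']+.082*AX,tool_R(74.2,40));w=grab('wrist')
h=cv2.cvtColor(w['img'],cv2.COLOR_RGB2HSV);m=cv2.inRange(h,(70,60,30),(95,255,220))
n,l,s,c=cv2.connectedComponentsWithStats(m);print([(c[i].round(),s[i].tolist()) for i in range(1,n) if s[i,4]>500])
E
```

```text
clock: 27.88
position: [0.5558, -0.2311, 0.098]
tool_rot: [-3.141, 0.699, 2.864]
force: [0.4, -0.5, -0.1]
grip_width: 0.0513
finger_force: 0.0
shift [ 0.003  0.004 -0.   ] turn [-0.001  0.001 -0.001]
[(array([328., 350.]), [280, 295, 98, 109, 8199])]
```

```bash
python3 -m inch '[[0,0,0,0,0,0,0.2],[0,0,0,0,0,0,0.2],[0,0,0,0,0,0,0.2],[0,0,0,0,0,0,0.2],[0,0,0,0,0,0,0.2],[0,0,-0.05,0,0,0,0.2],[0,0,-0.12,0,0,0,0.2],[0,0,-0.2,0,0,0,0.2],[0,0,-0.28,0,0,0,0.2],[0,0,-0.36,0,0,0,0.2],[0,0,-0.44,0,0,0,0.2],[0,0,-0.5,0,0,0,0.2],[0,0,-0.5,0,0,0,0.2]]' 60
python3 - <<'E'
from h import *
s=bot.observe();print(s['qpos'],s['force']); go((.50,-.03,.29),tool_R(85,0))
E
```

```text
clock: 29.55
position: [0.4938, -0.2138, 0.1749]
tool_rot: [-3.14, 0.7, 2.864]
force: [0.6, -0.3, -0.7]
grip_width: 0.0305
finger_force: 59.3
[ 1.15189434  0.57455326 -1.05593232  2.38907795  2.19380628  0.54596515
 -0.43682083] [ 0.56167211 -0.27263406 -0.73049637]
shift [-0.201  0.891 -0.584] turn [-0.043  0.444 -0.117]
```

```bash
python3 -m inch '[[-0.1,0.05,-0.2,0,0.05,-0.01,0.2],[-0.15,0.2,-0.45,-0.01,0.12,-0.03,0.2],[-0.2,0.4,-0.58,-0.02,0.22,-0.06,0.2],[-0.2,0.6,-0.58,-0.03,0.32,-0.08,0.2],[-0.2,0.8,-0.58,-0.04,0.42,-0.1,0.2],[-0.2,0.89,-0.58,-0.043,0.444,-0.117,0.2],[-0.2,1,-0.58,-0.043,0.444,-0.117,0.2],[-0.2,1,-0.58,-0.043,0.444,-0.117,0.2],[-0.2,1,-0.58,-0.043,0.444,-0.117,0.2]]'
python3 - <<'E'
from h import *
s=bot.observe();print(s['qpos'],s['force']); go((.398,.289,.28),tool_R(99.8,0))
E
```

```text
clock: 30.68
position: [0.5078, -0.0048, 0.2894]
tool_rot: [3.138, -0.001, 3.061]
force: [0.4, -0.9, -1.4]
grip_width: 0.0305
finger_force: 59.6
[ 0.69397801  0.46591632 -1.07760367  1.8173351   0.44829231  1.13091509
  0.95322318] [ 0.3653433  -0.9275375  -1.41237159]
shift [0.665 1.42  0.053] turn [ 0.003 -0.    -0.16 ]
```

```bash
python3 -m inch '[[0.12,0.25,0,0,0,-0.04,0.2],[0.24,0.5,0,0,0,-0.08,0.2],[0.36,0.75,0,0,0,-0.12,0.2],[0.5,1,0,0,0,-0.16,0.2],[0.6,1,0,0,0,-0.16,0.2],[0.665,1,0,0,0,-0.16,0.2],[0.665,1,0,0,0,-0.16,0.2],[0.665,1,0,0,0,-0.16,0.2]]'
python3 - <<'E'
from h import *
s=bot.observe();print(s['qpos'],s['force']); go((.398,.289,.21),tool_R(99.8,0))
E
```

```text
clock: 31.68
position: [0.3924, 0.2008, 0.2889]
tool_rot: [3.141, -0.0, -2.979]
force: [0.5, -0.6, -1.0]
grip_width: 0.0306
finger_force: 59.7
[ 0.37188857  0.37449694 -1.21615289  1.96787237  0.40035395  1.07297839
  0.71418073] [ 0.46906964 -0.63767436 -0.98615363]
shift [-0.099  0.43   0.395] turn [ 0.    -0.    -0.005]
```

```bash
python3 -m inch '[[-0.05,0.2,0,0,0,-0.005,0.2],[-0.099,0.43,0,0,0,-0.005,0.2],[-0.099,0.43,0.1,0,0,-0.005,0.2],[-0.099,0.43,0.25,0,0,-0.005,0.2],[-0.099,0.43,0.35,0,0,-0.005,0.2],[-0.099,0.43,0.42,0,0,-0.005,0.2],[-0.099,0.43,0.49,0,0,-0.005,0.2],[-0.099,0.43,0.56,0,0,-0.005,0.2],[-0.099,0.43,0.62,0,0,-0.005,0.2],[-0.099,0.43,0.68,0,0,-0.005,0.2],[-0.099,0.43,0.74,0,0,-0.005,0.2],[-0.099,0.43,0.74,0,0,-0.005,0.2],[-0.099,0.43,0.74,0,0,-0.005,0.2]]'
python3 - <<'E'
from h import *
go((.398,.289,.124),tool_R(99.8,0)); w=grab('wrist'); save(w,'w3')
E
```

```text
clock: 33.3
position: [0.3969, 0.29, 0.1412]
tool_rot: [3.14, 0.0, -2.969]
force: [-0.3, -0.0, -0.0]
grip_width: 0.0304
finger_force: 59.8
shift [-0.004 -0.006  0.086] turn [0.001 0.    0.001]
```

View pics/w3.png

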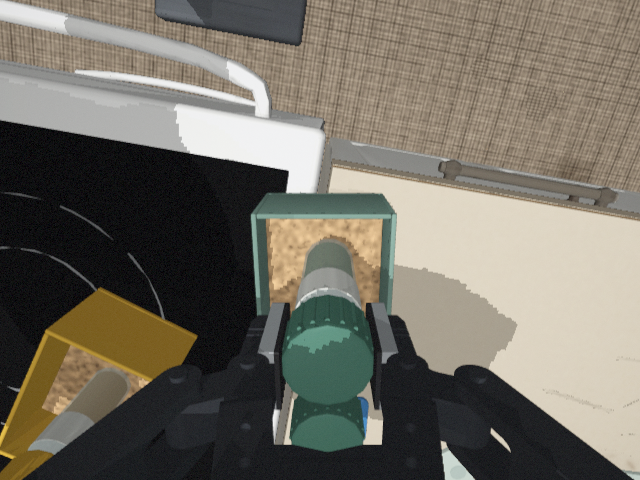

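The second green tube hangs centred in the tub at (328,330), with the first standing behind it at (328,425). I lower it the same way.

```bash
python3 -m inch '[[-0.004,-0.006,0.02,0,0,0,0.2],[-0.004,-0.006,0.04,0,0,0,0.2],[-0.004,-0.006,0.06,0,0,0,0.2],[-0.004,-0.006,0.08,0,0,0,0.2],[-0.004,-0.006,0.09,0,0,0,0.2],[-0.004,-0.006,0.09,0,0,0,0.2]]'
```

```text
clock: 34.1
position: [0.3978, 0.2888, 0.1229]
tool_rot: [3.141, -0.0, -2.969]
force: [0.2, -0.7, -0.3]
grip_width: 0.0306
finger_force: 59.8
```

```bash
python3 -m inch '[[0,0,0.005,0,0,0,0.2],[0,0,0.01,0,0,0,0.2],[0,0,0.01,0,0,0,0.2]]'
```

```text
clock: 34.48
position: [0.3978, 0.2888, 0.121]
tool_rot: [3.141, -0.0, -2.969]
force: [0.5, 0.6, -0.3]
grip_width: 0.0305
finger_force: 59.8
```

```bash
python3 -m inch '[[0,0,0.004,0,0,0,0.2],[0,0,0.007,0,0,0,0.2],[0,0,0.007,0,0,0,0.2]]'
```

```text
clock: 34.85
position: [0.3979, 0.2888, 0.1196]
tool_rot: [3.141, -0.0, -2.969]
force: [0.2, 0.6, 1.3]
grip_width: 0.0305
finger_force: 60.0
```

Just touching. One more half-millimetre nudge to confirm.

```bash
python3 -m inch '[[0,0,0.003,0,0,0,0.2],[0,0,0.003,0,0,0,0.2]]'
```

```text
clock: 35.1
position: [0.3981, 0.2891, 0.1195]
tool_rot: [3.141, 0.001, -2.969]
force: [0.5, -1.2, 11.7]
grip_width: 0.0305
finger_force: 61.1
```

Firm contact. I release, lift, and check everything from a clear position.

```bash
python3 -m inch '[[0,0,0,0,0,0,0.5],[0,0,0,0,0,0,0.6],[0,0,0,0,0,0,0.6],[0,0,0,0,0,0,0.6],[0,0,-0.05,0,0,0,0.6],[0,0,-0.15,0,0,0,0.6],[0,0,-0.3,0,0,0,0.6],[0,0,-0.45,0,0,0,0.6],[0,0,-0.7,0,0,0,0.6],[0,0,-0.85,0,0,0,0.6],[0,-0.25,-0.85,0,0,0,0.6],[0,-0.5,-0.85,0,0,0,0.6],[0,-0.75,-0.85,0,0,0,0.6],[0,-1,-0.85,0,0,0,0.6],[0,-1,-0.85,0,0,0,0.6],[0,-1,-0.85,0,0,0,0.6],[0,-1,-0.85,0,0,0,0.6]]'
python3 - <<'E'
from h import *
a=grab('scene');b=grab('top')
cv2.imwrite('pics/end.png',np.hstack([cv2.resize(a['img'][170:350,150:470,::-1],(400,225)),cv2.resize(b['img'][170:350,140:460,::-1],(400,225))]))
for nm,uv in dict(tin=(340,304),spoon=(398,293),spe=(515,291),white=(444,231)).items(): print(nm,pt(b,*uv).round(3))
hs=cv2.cvtColor(a['img'],cv2.COLOR_RGB2HSV);P=cloud(a)
for n,lo,hi,c in(('g1',(70,50,30),(95,255,220),(.449,.298)),('g2',(70,50,30),(95,255,220),(.398,.289)),('y',(20,140,80),(32,255,255),(.533,.149))):
    m=(cv2.inRange(hs,lo,hi)>0)&(np.hypot(P[...,0]-c[0],P[...,1]-c[1])<.022)&(P[...,2]>.08)&(P[...,2]<.2);print(n,m.sum(),np.median(P[m],0).round(3),np.percentile(P[m][:,2],97).round(3))
E
```

```text
clock: 37.22
position: [0.4321, 0.0927, 0.2891]
tool_rot: [3.141, 0.0, -2.967]
force: [-0.2, -0.2, -0.3]
grip_width: 0.0513
finger_force: 0.0
tin [ 0.386 -0.005  0.695]
spoon [ 0.431 -0.196  0.006]
spe [ 0.406 -0.466 -0.007]
white [ 0.539 -0.286  0.12 ]
g1 129 [0.444 0.288 0.13 ] 0.136
g2 127 [0.391 0.278 0.13 ] 0.136
y 137 [0.527 0.141 0.117] 0.122
```

View pics/end.png

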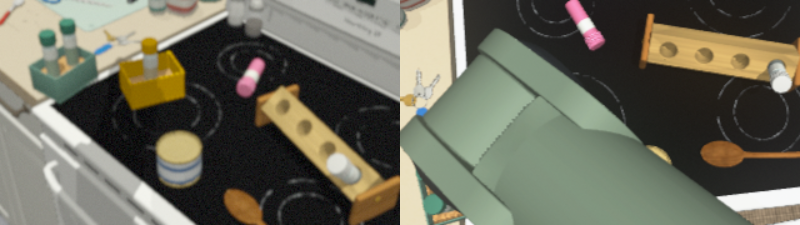

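Both green tubes stand upright in the green tub at (47,50) and (68,45), and the yellow stands in its tub at (150,60). The white tube at (343,165), the tin and the spoon are undisturbed.

```bash
python3 -c "from workcell import bot; print(bot.job_done())"
```

```text
the job is handed in; nothing more can be done
None
```

The job is handed in: both green-capped tubes stand upright in the green tub and the yellow-capped tube in the yellow tub. The white-capped tube and the spoon measure where they started, the tin looks undisturbed in the last picture, and the clock was about 37 s of the 72 s allowed (no verdict was returned).

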